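# Close a packed sample case and snap its toggle latch shut

### The arm

A 6-joint arm with a two-finger parallel gripper is mounted at the origin on the work surface. World frame = base frame: x ahead of the robot, y to its left, z up, the work surface at z = 0. Lengths are in m, angles in rad, forces in N, time in s.
With the tool pointing down it reaches from about 0.25 to 0.775 m from the base axis. Payload 4 kg.
Tool frame: the origin (TCP) lies midway between the tips of the shut fingers; the grasp point (between the pads) lies 19 mm behind it; y points along the fingers, x is the direction in which the jaws open and shut, and the axes are right-handed (so a half turn about y gives the same grasp; the last joint's range is limited). The gripper opens to 94 mm and grips with 3 to 60 N. Pads are 16 mm wide; open, the fingers measure 119 mm over their backs; the gripper's body (75 mm by 177 mm) begins 78 mm behind the grasp point.
Start: joints at [-1.294, 0.087, 1.371, -0, 1.684, -0.103], TCP at [0.204, -0.511, 0.206] pointing down, gripper open.
Joint ranges: [-3.1, 3.1], [-0.76, 2.03], [0.27, 2.55], [-1.08, 4.22], [0.17, 2.65], [-2.57, 2.57]. Speed limits (rad/s): [2.79, 2.79, 3.14, 3.14, 3.14, 3.14].

### API

Orientations are given as a 3x3 rotation matrix whose columns are the frame's x, y, z axes.
In Python, from plant import arm gives the robot as it stands.
- The arm moves only by the shell command python3 -m pendant 'ROWS'. ROWS is JSON, a list of rows, each an object with "hand": the opening, from 0 (shut) to 1 (fully open); "linear": the shift along the tool's x, y, z in mm, a list of three; "twist": the turn about the tool's y in degrees. In form: [{"hand": hand, "linear": [x, y, z], "twist": twist}, ...]. A call has 1 to 12 rows; each row shifts and turns the commanded pose from where the row before left it, along the tool's axes as they then stand; what a row does not reach is not made up. A row lasts 1/12 s, in which the tool goes at most 41.7 mm and 7.16 degrees, less where a joint would pass 70% of its speed; a pose out of reach is approached as far as the arm can. A call with a gripper value outside its range is refused whole. The fingers move at their own pace and stop on an object; the grip force is fixed at half the most. Time passes only in rows, so rows that do not move let the fingers close. It gives the time, the measured TCP pose, the force and the opening at its end, in the units of the state.
- arm.state(): the state, without advancing time (a new reading comes with each control period).
- arm.camera(name): name is "side" or "top"; returns (picture, depth): 480x640x3 uint8, red, green, blue; 480x640 float32, m along the optical axis (not along the pixel's ray), 0 where there is no reading.
- arm.camera_params(name): a dict with "vfov" (degrees; the focal length in pixels is half the picture's height over the tangent of half this angle, whatever the lens; pixels are square), "cx", "cy" (the principal point, pixels), "k1" (the pictures are not rectified: a ray, as slopes to the right and down, at radius r is drawn at 1 + k1 r^2 times it, then the intrinsics apply), "T" (4x4, takes a point from camera to world coordinates). Camera axes: x right, y up, looking along -z (the intrinsics and any distortion apply to the point x, -y, -z); pixel columns grow to the right and rows downward; lengths in m; the calibration is good to about 2 mm. A picture is of the moment at which its call begins. camera_params takes no time and is no camera call.
- arm.hand_in(): hands the job in, once; it reports no verdict.
The state is a dict: "t": time; "joint_positions": joint angles; "qvel": joint speeds; "tau": joint torques, N m; "tcp_pos": TCP position; "eef_rot": TCP orientation; "contact_force": force on the tool from outside, world axes, zero at the start; "torque": the same for the moment, N m; "gripper_width": finger opening in m.
Only numpy, scipy, OpenCV 4.12 (cv2) and the standard library are available. Lean on these libraries where they do the work, as an engineer would, in place of code of your own. Each camera call takes 0.05 s, during which the arm holds its last target.

### The job

The sample boards are packed, so close the blue case: bring its lid fully down, hook the latch's wire bail over the keeper on the lid, and push the lever down past centre until it lies flat against the case and stays there. Leave everything else on the bench where it is.

Things in the scene. Friction and masses are not known exactly. Their poses are not given: they have to be found in the camera images.
- case: blue case with aluminium edges, 260 wide (y) x 210 deep (x) x 250 mm high shut; the upper 100 mm is the hinged lid. Heavy: it does not shift. Origin: centre of its underside, on the bench. Axes: x level, square into the upright front face (105 mm before the origin) that carries the latch, y along that face, z up. The lid's hinge line runs along y at the back face, 150 mm above the bench
- lever_pivot (a point): axis of the latch lever at mid-width, fixed to the case: 13 mm out of the front face, on its middle line, 118 mm above the bench; same axes as the case. The lid's hinge line lies 223 mm along x and 32 mm up from here
- lid_front (a point): point on the lid's top face, on its middle line, 20 mm back from the front edge: a good place to push the lid down. With the lid shut it is 33 mm along x and 132 mm up from lever_pivot and the top is level. Moves with the lid
- keeper (a point): seat in the steel hook on the lid's front: the bail bar's middle belongs here. Shut lid: 50 mm higher than lever_pivot, 7.5 mm out of the face. The hook, 22 mm wide, has a floor 2.5 mm below this point, the lid's face behind it and an upright tongue in front, inner face 6 mm out, 3 mm thick, tip 5.5 mm above; the bar goes over the tip and down behind. Axes as the case's when shut; moves with the lid
- bail_pivot (a point): where the wire bail is hinged on the lever, mid-width: 27.5 mm from lever_pivot along the lever and 4 mm off to its inner (case) side; moves with the lever
- bail_bar (a point): middle of the bail's cross bar. The bail is a U of 5 mm steel wire: two side wires, 42 mm over their outsides, and the bar, its axis 74 mm from bail_pivot. Limp: it rests out on a stop, 25 degrees above the lever's line, and once swung past upright it falls in against the lid. It can be pinched lightly across the side wires, fingers pointing down and towards the case, and turns between the fingers
- lid (a joint): lid angle, rad: 0 fully down, 0.25 to 0.5 at the start, grows as it opens. The stiff hinge holds the lid where it is left; some 2 to 4 N down near the front edge closes it
- lever (a joint): lever angle, rad: 0 flat on the case, tip down; 1.57 straight out; 1.7 to 2.1 at the start; stop at 2.3. Steel strip 28 mm wide, tip 80 mm from lever_pivot; its outer face (upper one when it points out) is 5 mm off the line from axis to tip. Friction holds it where it is left. Above 1.5 the bar clears the tongue; lowering the lever draws the bar down into the keeper
- lever_pad (a point): point on the lever's outer face, mid-width, 55 mm from lever_pivot: where to push. With the bail hooked up to 5 N is needed here; dead centre is at lever 0.2, then it snaps to 0. Near shut the lever is so close under the lid that a gripper held upright would meet the lid: tilt it, fingers towards the case
- bail_swing (a joint): angle of the bail on the lever, rad: 0 in line with the shut latch, grows as the bail swings outward from the case, 2.7 on its stop (the start)
- bail (a joint): stretch of the bail against its built-in springs, m: 0 slack, about 0.0035 when the latch is shut over the keeper (some 30 N of pull)
- tape_roll: roll of brown packing tape lying flat, 108 mm across, 48 mm high, beside the case; leave alone. Origin: centre of its underside
- board_a: loose grey sample board 115 x 76 x 9 mm lying flat on the bench on the latch side of the case; leave alone. Origin: centre of its underside
- board_b: second loose grey sample board 115 x 76 x 9 mm, likewise; leave alone. Origin: centre of its underside
- marker: black marker pen with blue cap, 125 mm long, 14 mm high, lying on the bench near the case; leave alone. Origin: underside, mid-length
- caliper: steel and black digital caliper lying flat, 207 mm long, 8 mm high; leave alone. Origin: underside, near mid-length
- mug: white mug, 80 mm across, 92 mm high; leave alone. Origin: centre of its underside
- spray_bottle: white spray bottle with blue trigger head, 72 mm across, 203 mm high; leave alone. Origin: centre of its underside
- knife: grey box knife with orange slider, 140 x 26 x 19 mm, lying flat; leave alone. Origin: centre of its underside

How it is judged:
On the way, in this order (a step that is already met when the one before it is completed fails the run):
1. the lid is fully down (value of joint lid below 0.02 rad), for 0.2 s.
2. with the lid down, the bail's bar lies in the keeper, behind its tongue (value of joint lid below 0.02 rad and x of bail_bar in the frame of keeper between -0.0065 and 0.0065 m and z of bail_bar in the frame of keeper between -0.005 and 0.005 m), for 0.2 s.
At the end, for the whole second after the job is handed in: the lid is fully down (within 0.02 rad), the bail's bar lies in the keeper behind its tongue (within 6.5 mm across and 5 mm in height of the keeper point), the bail is pulled tight (stretched over 1.5 mm) and the lever lies flat against the case (within 0.06 rad) (all of step 2 and value of joint bail above 0.0015 m and value of joint lever below 0.06 rad); the robot touches nothing.
It fails at once if one of the other things on the bench is moved by more than 25 mm (distance of any of tape_roll, board_a, board_b, marker, caliper, mug, spray_bottle, knife from where it was at the start of the episode above 0.025 m).
It also fails if it takes over 61 s, if anything falls off the work surface, if the arm or the gripper's body presses on something with over 40 N, if the wrist force passes 120 N, or if a joint passes its speed limit or range.

## Working session

There is one attempt and no reset: what is moved stays moved. The work goes in short steps, Python scripts to look and compute and a shell command to move; the robot and the scene stay as the last step left them, time stands still between calls to the robot, and variables do not carry over. Pictures are saved under pics/ and viewed, and the job is handed in when it is done.

```bash
ls; mkdir -p pics; python3 - <<'E'
from plant import arm
import cv2,numpy as np
s=arm.state();print(s['t'],s['tcp_pos'],s['eef_rot'],s['gripper_width'])
for n in['side','top']:
    p,d=arm.camera(n);np.savez(f'{n}0.npz',p=p,d=d);cv2.imwrite(f'pics/{n}0.png',p[:,:,::-1]);print(n,arm.camera_params(n))
E
```

```text
pics
0.0 [ 0.20374516 -0.51027574  0.20431979] [[ 3.70731714e-01 -6.05563035e-04  9.28739807e-01]
 [-9.28737454e-01  2.10194266e-03  3.70732145e-01]
 [-2.17665951e-03 -9.99997608e-01  2.16847734e-04]] 0.09393727636032356
side {'vfov': 42.89623598276927, 'cx': 320.93452666396064, 'cy': 239.9649113764123, 'k1': 0.03449543768217361, 'T': array([[ 0.99245333,  0.06980608, -0.10081418,  0.42199776],
       [-0.12193134,  0.64898725, -0.75096491, -1.11344615],
       [ 0.0130052 ,  0.75759003,  0.65260111,  1.00709545],
       [ 0.        ,  0.        ,  0.        ,  1.        ]])}
top {'vfov': 48.83896752760271, 'cx': 309.44267081064976, 'cy': 243.90048164438852, 'k1': -0.0639614906562923, 'T': array([[ 0.02832887,  0.98502956, -0.17004188,  0.35211158],
       [-0.99953311,  0.02986223,  0.00646628, -0.14689229],
       [ 0.01144731,  0.1697793 ,  0.98541562,  1.32707655],
       [ 0.        ,  0.        ,  0.        ,  1.        ]])}
```

View pics/side0.png

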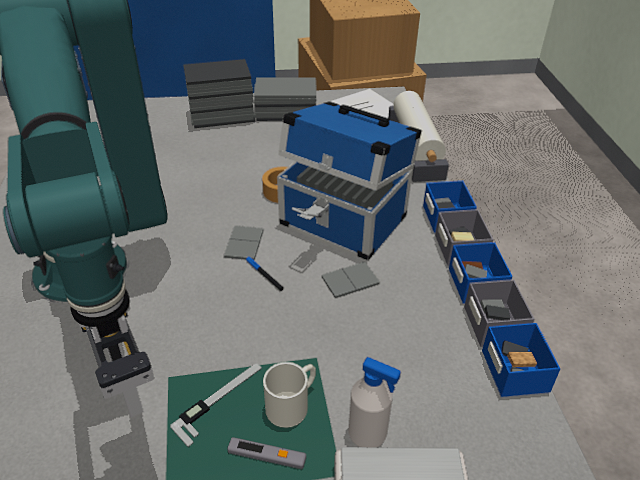

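View pics/top0.png

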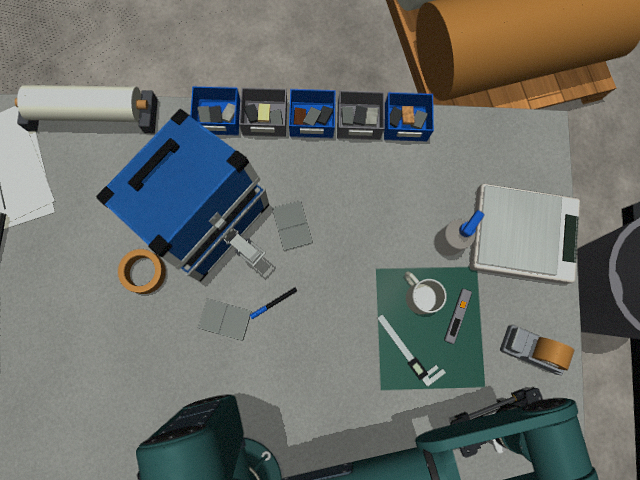

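The side view shows the case with its lid ajar (about 350,180) and its latch at (315,208). In the top view the latch is at (250,252), the boards at (293,225) and (225,318), the marker at (273,303) and the tape at (140,271). Next I'll build the helpers and locate the case from depth.

```bash
cat > h.py <<'E'
import numpy as np,cv2
from plant import arm
def params(n):
    c=arm.camera_params(n);f=240/np.tan(np.radians(c['vfov']/2));return f,c
def cloud(n,d):
    f,c=params(n);v,u=np.mgrid[0:480,0:640].astype(float)
    xd=(u-c['cx'])/f;yd=(v-c['cy'])/f
    x,y=xd.copy(),yd.copy()
    for _ in range(20):
        k=1+c['k1']*(x*x+y*y);x=xd/k;y=yd/k
    P=np.stack([x*d,-y*d,-d,np.ones_like(d)],-1)@c['T'].T
    P=P[...,:3];P[d<=0]=np.nan
    return P
def proj(n,X):
    f,c=params(n);X=np.atleast_2d(X);T=c['T'];q=(X-T[:3,3])@T[:3,:3]
    x=q[:,0]/-q[:,2];y=-q[:,1]/-q[:,2];k=1+c['k1']*(x*x+y*y)
    return np.c_[c['cx']+f*k*x,c['cy']+f*k*y]
def snap(tag,n):
    p,d=arm.camera(n);np.savez(f'{n}{tag}.npz',p=p,d=d);return p,d
def crop(tag,n,u0,u1,v0,v1,s,pts=None):
    p=np.load(f'{n}{tag}.npz')['p'][:,:,::-1]
    im=cv2.resize(p[v0:v1,u0:u1],None,fx=s,fy=s,interpolation=cv2.INTER_CUBIC)
    if pts is not None:
        for (u,v) in proj(n,pts): cv2.circle(im,(int((u-u0+.5)*s),int((v-v0+.5)*s)),3,(0,0,255),1)
    return im
E
python3 - <<'E'
from h import *
cv2.imwrite('pics/c_side0.png',crop('0','side',220,420,90,290,3));cv2.imwrite('pics/c_top0.png',crop('0','top',90,320,100,320,2.6))
for n,(u0,u1,v0,v1) in dict(side=(270,425,95,265),top=(90,275,105,285)).items():
    z=np.load(n+'0.npz');P=cloud(n,z['d'])[v0:v1,u0:u1];im=z['p'][v0:v1,u0:u1].astype(int)
    # normals
    dx=P[1:-1,2:]-P[1:-1,:-2];dy=P[2:,1:-1]-P[:-2,1:-1];N=np.cross(dx,dy);N/=np.linalg.norm(N,axis=-1,keepdims=True)+1e-12
    C=P[1:-1,1:-1];I=im[1:-1,1:-1];blue=(I[...,2]>I[...,0]+40)
    cam=arm.camera_params(n)['T'][:3,3];N*=np.sign(((cam-C)*N).sum(-1,keepdims=True))
    top=blue&(N[...,2]>.8)&(C[...,2]>.2)
    X=C[top];m=X.mean(0);w=np.linalg.svd(X-m,full_matrices=False)[2][2];w*=np.sign(w[2])
    print(n,'top',len(X),m,w,'tilt',np.arccos(w[2]),'az',np.degrees(np.arctan2(w[1],w[0])))
    fr=blue&(abs(N[...,2])<.25)&(C[...,2]>.02)&(C[...,2]<.145)
    az=np.degrees(np.arctan2(N[...,1],N[...,0]))[fr]
    hh=np.histogram(az,36,(-180,180));print([(int(a),int(b)) for a,b in zip(hh[1],hh[0]) if b>15])
    cnt=np.nan_to_num(C)
    np.savez('n_'+n,C=C,N=N,fr=fr,az=np.degrees(np.arctan2(N[...,1],N[...,0])))
E
```

```text
side top 2531 [0.65076073 0.11422647 0.27898077] [0.08330844 0.09673489 0.99181756] tilt 0.12801270821756167 az 49.26484728117376
[(-170, 68), (-160, 153), (-150, 161), (-140, 159), (-130, 111), (-120, 96), (-110, 63), (-100, 52), (-90, 49), (-80, 34), (-70, 55), (-60, 85), (-50, 224), (-40, 301), (-30, 102)]
top top 4696 [0.65954607 0.13453665 0.27664572] [0.16208045 0.20011605 0.96627299] tilt 0.2604546662643741 az 50.99486971703622
[(-180, 23), (-170, 18), (-150, 20), (-140, 53), (-130, 70), (-120, 39), (-110, 18), (-100, 40), (-90, 48), (170, 30)]
```

View pics/c_side0.png

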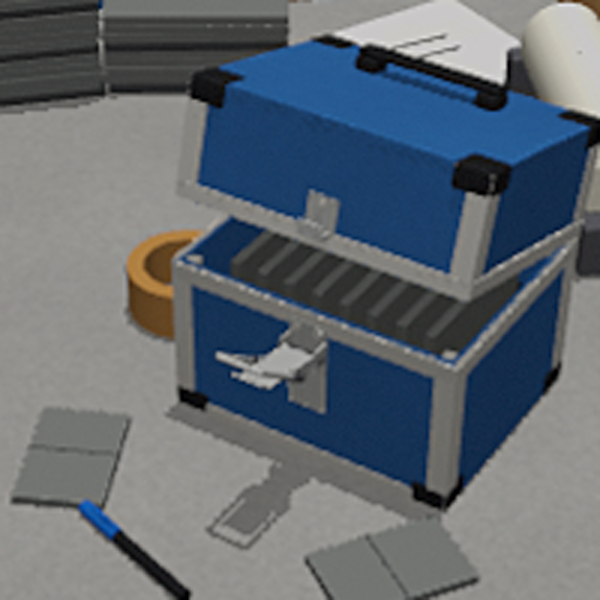

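View pics/c_top0.png

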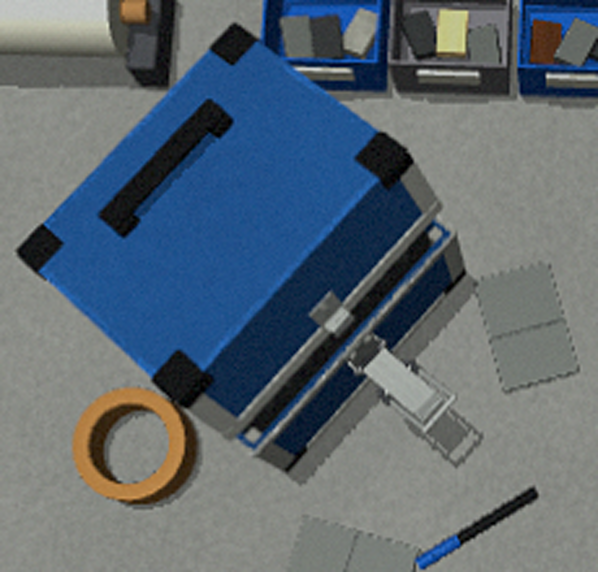

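The crops show the lid's steel hook at about (322,210) in the side crop. The lever points out from its plate near (310,350), with the bail drooping outwards. I'll fit the case pose and lid angle from corner keypoints in both views.

```bash
cat >> h.py <<'E'
def case_pts(p,L,lid=False):
    """case-frame pts -> world. p=(x,y,yaw,lidangle)"""
    L=np.atleast_2d(np.array(L,float)).copy()
    if lid:
        c,s=np.cos(p[3]),np.sin(p[3]);dx=L[:,0]-.105;dz=L[:,2]-.15
        # front (dx<0) must rise
        L[:,0]=.105+c*dx+s*dz; L[:,2]=.15-s*dx+c*dz
    c,s=np.cos(p[2]),np.sin(p[2])
    return np.c_[p[0]+c*L[:,0]-s*L[:,1],p[1]+s*L[:,0]+c*L[:,1],L[:,2]]
E
cat > fit.py <<'E'
from h import *
from scipy.optimize import least_squares
a,b=.105,.13
K=[]
def S(u,v):return (220+u/3-.5,90+v/3-.5)
def T(u,v):return (90+u/2.6-.5,100+v/2.6-.5)
# +y of case: x axis az 50deg => y az 140 => image left in top, and in side: left
K=[('side',S(176,262),(-a,b,.15),0),('side',S(457,372),(-a,-b,.15),0),('side',S(178,403),(-a,b,0),0),('side',S(442,510),(-a,-b,0),0),('side',S(553,390),(a,-b,0),0),
('side',S(193,72),(-a,b,.25),1),('side',S(475,180),(-a,-b,.25),1),('side',S(178,190),(-a,b,.15),1),('side',S(466,299),(-a,-b,.15),1),
('top',T(18,250),(a,b,.25),1),('top',T(238,22),(a,-b,.25),1),('top',T(413,160),(-a,-b,.25),1),('top',T(178,408),(-a,b,.25),1),
('top',T(238,438),(-a,b,.15),1),('top',T(441,205),(-a,-b,.15),1),('top',T(252,457),(-a,b,.15),0),('top',T(453,232),(-a,-b,.15),0)]
def res(p):
    return np.concatenate([(proj(n,case_pts(p,L,l))[0]-uv) for n,uv,L,l in K])
r=least_squares(res,[.64,.11,np.radians(50),.3],loss='soft_l1',f_scale=2)
print(r.x,np.degrees(r.x[2]));print(np.round(res(r.x).reshape(-1,2),1))
np.save('case.npy',r.x)
p=r.x
def box(z0,z1):return [(x,y,z) for x in(-a,a) for y in(-b,b) for z in (z0,z1)]
P=np.r_[case_pts(p,box(0,.15)),case_pts(p,box(.15,.25),True),case_pts(p,[(-.118,0,.118)]),case_pts(p,[(-.105-.0075,0,.168)],True)]
cv2.imwrite('pics/f_side.png',crop('0','side',220,420,90,290,3,P));cv2.imwrite('pics/f_top.png',crop('0','top',90,320,100,320,2.6,P))
E
python3 fit.py
```

```text
[0.64474273 0.11651073 0.88181812 0.26973976] 50.52445635325486
[[-0.8  0. ]
 [-1.  -0.2]
 [ 0.5  0.7]
 [-0.1  2.3]
 [ 1.7 -2.7]
 [-0.   1.7]
 [ 5.5 -0.5]
 [-0.4  3.1]
 [-0.6  2.5]
 [-0.   0.3]
 [-0.4  1. ]
 [-2.1 -2.3]
 [-0.6 -2.3]
 [-2.5  1.1]
 [ 0.8  2.4]
 [ 0.3 -0.9]
 [ 0.6  1.1]]
```

```bash
python3 -c "
import cv2,numpy as np
a=cv2.imread('pics/f_side.png');b=cv2.imread('pics/f_top.png');a=cv2.resize(a[:570],(400,380));b=cv2.resize(b,(398,380));cv2.imwrite('pics/f_both.png',np.hstack([a,b]))"
```

```text
(no output)
```

View pics/f_side.png

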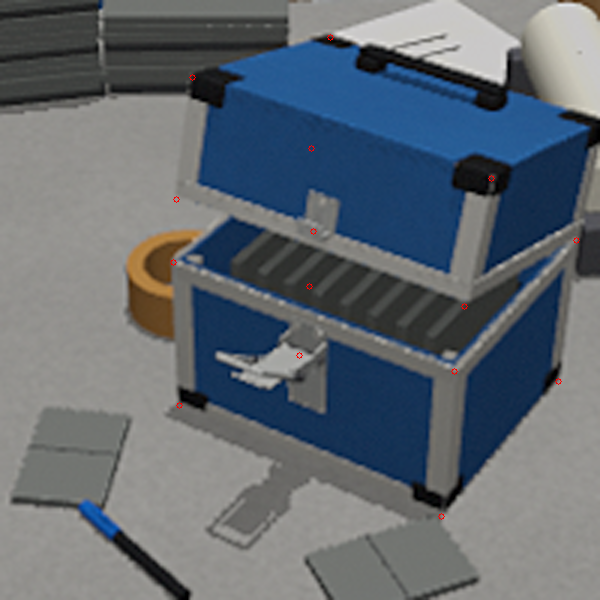

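View pics/f_top.png

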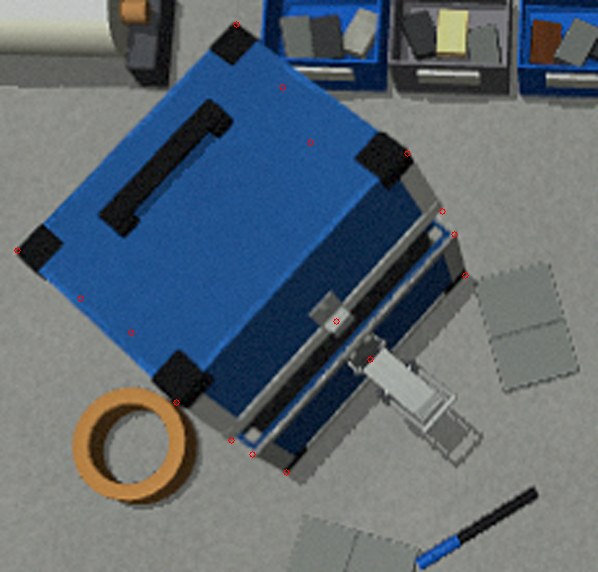

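The base fits to 1–2 px; the lid is open slightly more than fitted. Now I'll enlarge the latch.

```bash
python3 - <<'E'
from h import *
p=np.load('case.npy')
a=crop('0','side',285,335,190,230,12);b=crop('0','top',215,280,220,280,9)
cv2.imwrite('pics/l_side.png',a);cv2.imwrite('pics/l_top.png',b)
# model predictions
def latch(th,bs):
    # in x(out=-) z plane rel pivot: lever dir
    d=np.array([-np.sin(th),-np.cos(th)]) # th=0 down, 1.57 out(-x)
    inner=np.array([np.cos(th),-np.sin(th)]) # th=0: inner=+x ; th=1.57: inner = -z
    bp=27.5e-3*d+4e-3*inner
    # bail: bs=0: in line with shut latch i.e. up from lever(th=0) ; direction = -d rotated outward by bs
    # at bs=0 th=0 dir=(0,1); grows outward (towards -x); at pi would be along... 
    al=bs; e0=-d; out=-inner
    e=np.cos(al)*e0+np.sin(al)*out
    return d*80e-3,bp,bp+74e-3*e
O=np.array([-.118,0,.118])
for th in(1.7,1.9,2.1):
    t,bp,bb=latch(th,2.7)
    for nm,q in(('tip',t),('bp',bp),('bar',bb)):
        X=case_pts(p,[O+[q[0],0,q[1]]]);print(th,nm,X.round(3),'side',((proj('side',X)[0]-[285,190]+.5)*12).round(),'top',((proj('top',X)[0]-[215,220]+.5)*9).round())
E
```

```text
1.7 tip [[ 0.519 -0.036  0.128]] side [194. 393.] top [383. 359.]
1.7 bp [[0.552 0.004 0.118]] side [341. 297.] top [238. 235.]
1.7 bar [[ 0.512 -0.044  0.158]] side [160. 301.] top [404. 371.]
1.9 tip [[ 0.522 -0.033  0.144]] side [204. 319.] top [366. 341.]
1.9 bp [[0.552 0.004 0.123]] side [343. 273.] top [234. 230.]
1.9 bar [[ 0.519 -0.037  0.175]] side [188. 202.] top [369. 336.]
2.1 tip [[ 0.526 -0.028  0.158]] side [223. 240.] top [341. 315.]
2.1 bp [[0.553 0.006 0.128]] side [347. 247.] top [227. 222.]
2.1 bar [[ 0.527 -0.027  0.19 ]] side [226. 103.] top [325. 292.]
```

View pics/l_side.png

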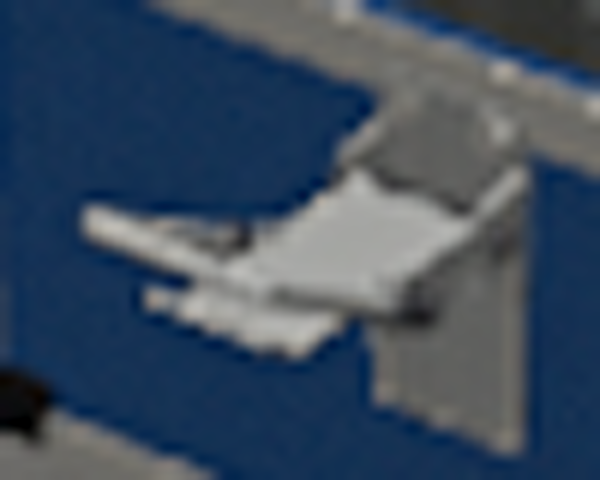

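View pics/l_top.png

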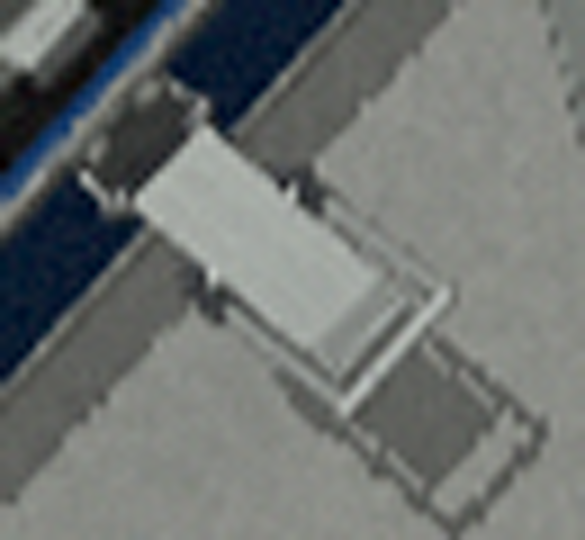

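The latch readings match the lever at about 1.8 rad with the bail on its stop. The rows allow only shifts and a turn about the finger axis, so the tool stays upright and I have to plan for that. Next I'll compute the targets in tool axes, after twisting tool x to −case y and tool z into the case.

```bash
cat >> h.py <<'E'
CP=lambda:np.load('case.npy')
def to_case(X):
    p=CP();c,s=np.cos(p[2]),np.sin(p[2]);X=np.atleast_2d(X);d=X[:,:2]-p[:2]
    return np.c_[c*d[:,0]+s*d[:,1],-s*d[:,0]+c*d[:,1],X[:,2]]
def where():
    s=arm.state();x=to_case(s['tcp_pos'])[0];p=CP()
    R=s['eef_rot'];az=lambda v:np.degrees(np.arctan2(v[1],v[0]))
    c,sn=np.cos(p[2]),np.sin(p[2]);f=s['contact_force'];fc=[c*f[0]+sn*f[1],-sn*f[0]+c*f[1],f[2]]
    print('t',round(s['t'],2),'tcp rel face: out mm',((-.105-x[0])*1e3).round(1),'y',(x[1]*1e3).round(1),'z',(x[2]*1e3).round(1),'zaz err',round(az(R[:,2])-np.degrees(p[2]),2),'down',R[:,1].round(3),'Fcase',np.round(fc,1),'w',round(s['gripper_width'],3))
    return s
def tomove(out,y,z):
    "mm in case coords -> tool linear (x,y,z) from now"
    s=arm.state();p=CP();W=case_pts(p,[(-.105-out/1e3,y/1e3,z/1e3)])[0]
    print('world d',(1e3*(W-s['tcp_pos'])).round(1),'tool lin',(1e3*s['eef_rot'].T@(W-s['tcp_pos'])).round(1))
E
python3 - <<'E'
from h import *
s=where();p=CP()
L=case_pts(p,[(-.085,0,.25)],True);print('lidfront now',L,to_case(L))
tomove(-25,0,380)
for nm,u,v in(('boardA',293,225),('boardB',225,318),('mk1',253,317),('mk2',297,290),('tape',140,271),('mug',428,297),('bottle',458,235)):
    z=np.load('top0.npz');P=cloud('top',z['d']);print(nm,P[v,u].round(3),(to_case(P[v,u])*1e3).round())
E
```

```text
t 0.1 tcp rel face: out mm 659.2 y -58.1 z 204.4 zaz err -28.77 down [-0.001  0.002 -1.   ] Fcase [-0.3  0.3  0.9] w 0.094
lidfront now [[0.61201337 0.07677229 0.29701534]] [[-5.14815911e-02 -3.46944695e-17  2.97015345e-01]]
world d [390.1 565.1 175.6] tool lin [-380.6 -174.7  571.9]
boardA [ 0.628 -0.112  0.007] [[-187. -132.    7.]]
boardB [0.387 0.048 0.009] [[-217.  155.    9.]]
mk1 [ 0.392 -0.021  0.011] [[-267.  107.   11.]]
mk2 [ 0.462 -0.128  0.011] [[-305.  -14.   11.]]
tape [ 0.499  0.272 -0.001] [[ 27. 212.  -1.]]
mug [ 0.454 -0.458  0.002] [[-564. -218.    2.]]
bottle [ 0.586 -0.493  0.153] [[-508. -342.  153.]]
```

```bash
python3 -m pendant '[{"hand":0,"linear":[0,-40,0],"twist":-7.15},{"hand":0,"linear":[0,-40,0],"twist":-7.15},{"hand":0,"linear":[0,-40,0],"twist":-7.15},{"hand":0,"linear":[0,-40,0],"twist":-7.15},{"hand":0,"linear":[-3,-2,40],"twist":0},{"hand":0,"linear":[-3,-2,40],"twist":0},{"hand":0,"linear":[-3,-2,40],"twist":0},{"hand":0,"linear":[-3,-2,40],"twist":0},{"hand":0,"linear":[-3,-2,40],"twist":0},{"hand":0,"linear":[-3,-2,40],"twist":0},{"hand":0,"linear":[-3,-2,40],"twist":0},{"hand":0,"linear":[-3,-2,40],"twist":0}]'; python3 -c "
from h import *
where();tomove(-30,0,330)"
```

```text
t: 1.1
tcp_pos: [0.3901, -0.2472, 0.3812]
eef_rot: [[0.77, -0.0, 0.638], [-0.638, 0.0, 0.77], [-0.0, -1.0, -0.0]]
contact_force: [1.1, -0.1, -0.7]
gripper_width: 0.0178
t 1.1 tcp rel face: out mm 337.6 y -34.7 z 381.2 zaz err -0.18 down [-0.  0. -1.] Fcase [ 0.7 -0.9 -0.7] w 0.018
world d [206.9 305.9 -51.2] tool lin [-35.9  51.2 367.5]
```

```bash
python3 -m pendant '[{"hand":0,"linear":[-4,0,40.8],"twist":0},{"hand":0,"linear":[-4,0,40.8],"twist":0},{"hand":0,"linear":[-4,0,40.8],"twist":0},{"hand":0,"linear":[-4,0,40.8],"twist":0},{"hand":0,"linear":[-4,0,40.8],"twist":0},{"hand":0,"linear":[-4,0,40.8],"twist":0},{"hand":0,"linear":[-4,0,40.8],"twist":0},{"hand":0,"linear":[-4,0,40.8],"twist":0},{"hand":0,"linear":[-4,0,40.8],"twist":0},{"hand":0,"linear":[0,35,0],"twist":0},{"hand":0,"linear":[0,20,0],"twist":0},{"hand":0,"linear":[0,0,0],"twist":0}]'; python3 -c "
from h import *
where();s,d=snap('1','side');cv2.imwrite('pics/s1.png',crop('1','side',220,420,60,290,2.6))"
```

```text
t: 2.1
tcp_pos: [0.5948, 0.0577, 0.3189]
eef_rot: [[0.771, -0.013, 0.637], [-0.637, -0.0, 0.771], [-0.01, -1.0, -0.008]]
contact_force: [0.0, -0.2, -0.7]
gripper_width: 0.0006
t 2.1 tcp rel face: out mm -27.8 y 1.1 z 318.9 zaz err -0.07 down [-0.013 -0.    -1.   ] Fcase [-0.1 -0.1 -0.7] w 0.001
```

View pics/s1.png

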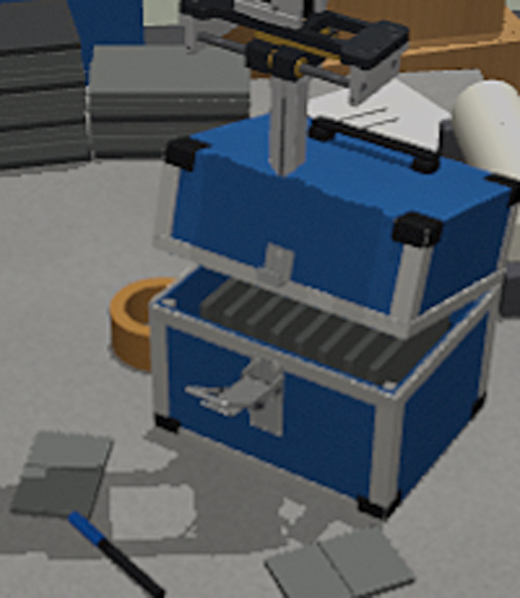

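The closed fingers stand over the lid's front middle, tip at about (287,170). Now pressing down.

```bash
python3 -m pendant '[{"hand":0,"linear":[0,12,0],"twist":0},{"hand":0,"linear":[0,10,0],"twist":0},{"hand":0,"linear":[0,9,0],"twist":0},{"hand":0,"linear":[0,9,0],"twist":0},{"hand":0,"linear":[0,9,0],"twist":0},{"hand":0,"linear":[0,8,0],"twist":0},{"hand":0,"linear":[0,5,0],"twist":0},{"hand":0,"linear":[0,3,0],"twist":0},{"hand":0,"linear":[0,0,0],"twist":0}]'; python3 -c "
from h import *
where()"
```

```text
t: 2.9
tcp_pos: [0.596, 0.0562, 0.2616]
eef_rot: [[0.77, 0.0, 0.639], [-0.639, -0.0, 0.77], [0.0, -1.0, -0.0]]
contact_force: [-0.4, -1.5, 2.0]
gripper_width: 0.0003
t 2.9 tcp rel face: out mm -27.4 y -0.7 z 261.6 zaz err -0.21 down [ 0. -0. -1.] Fcase [-1.4 -0.6  2. ] w 0.0
```

```bash
python3 -m pendant '[{"hand":0,"linear":[0,5,0],"twist":0},{"hand":0,"linear":[0,4,0],"twist":0},{"hand":0,"linear":[0,2,0],"twist":0},{"hand":0,"linear":[0,0,0],"twist":0},{"hand":0,"linear":[0,0,0],"twist":0}]'; python3 -c "
from h import *
where()"
```

```text
t: 3.32
tcp_pos: [0.5962, 0.0569, 0.2503]
eef_rot: [[0.77, 0.0, 0.638], [-0.638, 0.0, 0.77], [0.0, -1.0, 0.0]]
contact_force: [0.1, -1.9, 3.5]
gripper_width: 0.0004
t 3.32 tcp rel face: out mm -28.1 y -0.5 z 250.3 zaz err -0.15 down [ 0.  0. -1.] Fcase [-1.4 -1.3  3.5] w 0.0
```

```bash
python3 -m pendant '[{"hand":0,"linear":[0,1.5,0],"twist":0},{"hand":0,"linear":[0,1,0],"twist":0},{"hand":0,"linear":[0,0,0],"twist":0},{"hand":0,"linear":[0,0,0],"twist":0}]'; python3 -c "
from h import *
where()"
```

```text
t: 3.65
tcp_pos: [0.5963, 0.0569, 0.2502]
eef_rot: [[0.77, 0.003, 0.638], [-0.638, 0.0, 0.77], [0.002, -1.0, 0.002]]
contact_force: [-3.1, -0.5, 9.5]
gripper_width: 0.0007
t 3.65 tcp rel face: out mm -28.1 y -0.5 z 250.2 zaz err -0.15 down [ 0.003  0.    -1.   ] Fcase [-2.4  2.   9.5] w 0.001
```

The lid is on its stop at z = 250.2 mm and the force is rising. Lift off, back out past the bail and come down outside the bar.

```bash
python3 -m pendant '[{"hand":0,"linear":[0,-20,0],"twist":0},{"hand":0,"linear":[0,-20,-10],"twist":0},{"hand":0,"linear":[0,0,-40],"twist":0},{"hand":0,"linear":[0,0,-40],"twist":0},{"hand":0,"linear":[0,0,-40],"twist":0},{"hand":0,"linear":[0,5,-26],"twist":0},{"hand":0,"linear":[0,35,0],"twist":0},{"hand":0,"linear":[0,35,0],"twist":0},{"hand":0,"linear":[0,35,0],"twist":0},{"hand":0,"linear":[0,25,0],"twist":0},{"hand":0,"linear":[0,0,0],"twist":0}]'; python3 - <<'E'
from h import *
where()
for n in('side','top'):snap('2',n)
a=crop('2','side',250,400,80,270,3);b=crop('2','top',180,300,200,300,3)
h=max(a.shape[0],b.shape[0]);im=np.zeros((h,a.shape[1]+b.shape[1],3),np.uint8);im[:a.shape[0],:a.shape[1]]=a;im[:b.shape[0],a.shape[1]:]=b
cv2.imwrite('pics/p2.png',im[:600,:800])
E
```

```text
t: 4.57
tcp_pos: [0.4924, -0.0618, 0.1452]
eef_rot: [[0.77, -0.013, 0.638], [-0.638, 0.005, 0.77], [-0.013, -1.0, -0.005]]
contact_force: [-1.0, -0.5, -1.0]
gripper_width: 0.0007
t 4.57 tcp rel face: out mm 129.5 y 4.2 z 145.2 zaz err -0.15 down [-0.013  0.005 -1.   ] Fcase [-1.1  0.4 -1. ] w 0.001
```

View pics/p2.png

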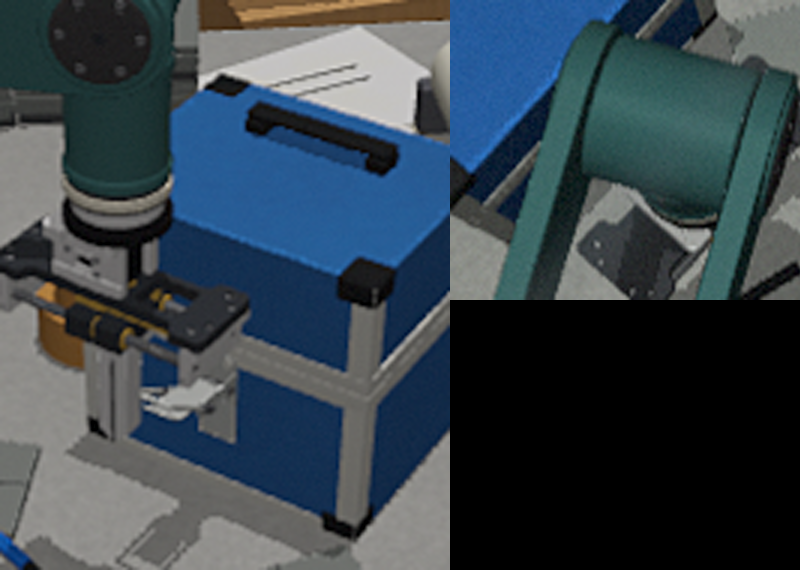

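The lid is shut and the finger stands outside the bail (finger at (115,390), bail near (170,400)). Now sweep the bail up along its arc.

```bash
python3 -m pendant '[{"hand":0,"linear":[4,0,10],"twist":0},{"hand":0,"linear":[0,0,9],"twist":0},{"hand":0,"linear":[0,-6,6],"twist":0},{"hand":0,"linear":[0,-6,6],"twist":0},{"hand":0,"linear":[0,-5,8],"twist":0},{"hand":0,"linear":[0,-5,8],"twist":0},{"hand":0,"linear":[0,-3,9],"twist":0},{"hand":0,"linear":[0,-3,9],"twist":0},{"hand":0,"linear":[0,0,5],"twist":0},{"hand":0,"linear":[0,0,0],"twist":0}]'; python3 - <<'E'
from h import *
where()
for n in('side',):snap('3',n)
cv2.imwrite('pics/p3.png',crop('3','side',250,400,100,240,4))
E
```

```text
t: 5.5
tcp_pos: [0.545, -0.011, 0.1808]
eef_rot: [[0.771, -0.0, 0.637], [-0.637, 0.0, 0.771], [-0.0, -1.0, 0.0]]
contact_force: [-1.0, -0.0, 1.1]
gripper_width: 0.0001
t 5.5 tcp rel face: out mm 56.9 y -4.1 z 180.8 zaz err -0.08 down [-0.  0. -1.] Fcase [-0.7  0.8  1.1] w 0.0
```

View pics/p3.png

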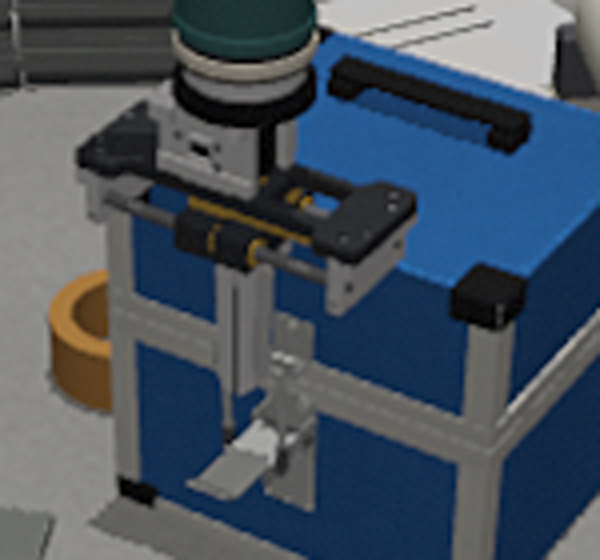

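The bail is nearly upright in front of the finger (left wire at (230,410)). Push it past upright.

```bash
python3 -m pendant '[{"hand":0,"linear":[-2,0,7],"twist":0},{"hand":0,"linear":[-2,0,7],"twist":0},{"hand":0,"linear":[0,0,7],"twist":0},{"hand":0,"linear":[0,0,5],"twist":0},{"hand":0,"linear":[0,0,0],"twist":0},{"hand":0,"linear":[0,0,0],"twist":0},{"hand":0,"linear":[0,0,-15],"twist":0},{"hand":0,"linear":[0,0,-35],"twist":0},{"hand":0,"linear":[0,-30,-35],"twist":0},{"hand":0,"linear":[0,0,0],"twist":0}]'; python3 - <<'E'
from h import *
where()
for n in('side',):snap('4',n)
cv2.imwrite('pics/p4.png',crop('4','side',250,400,100,240,4))
E
```

```text
t: 6.38
tcp_pos: [0.5041, -0.0568, 0.2124]
eef_rot: [[0.767, 0.005, 0.642], [-0.642, -0.004, 0.767], [0.006, -1.0, -0.0]]
contact_force: [0.5, 0.6, 1.6]
gripper_width: 0.0003
t 6.38 tcp rel face: out mm 118.2 y -1.6 z 212.4 zaz err -0.45 down [ 0.005 -0.004 -1.   ] Fcase [0.8 0.  1.6] w 0.0
```

View pics/p4.png

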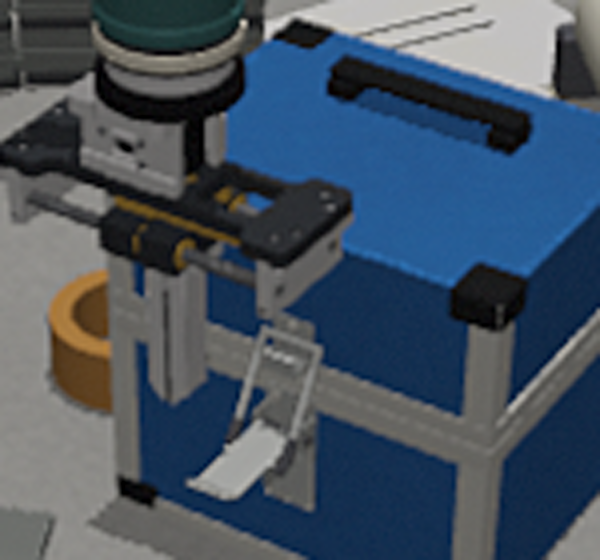

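The bail has fallen in against the lid with its bar just above the hook (bar at about (293,338), wires down to (240,430) and (290,450)). Now onto the lever from above, near its tip.

```bash
python3 -m pendant '[{"hand":0,"linear":[-1,0,20],"twist":0},{"hand":0,"linear":[-1,0,18],"twist":0},{"hand":0,"linear":[0,30,0],"twist":0},{"hand":0,"linear":[0,25,0],"twist":0},{"hand":0,"linear":[0,0,0],"twist":0},{"hand":0,"linear":[0,0,0],"twist":0},{"hand":0,"linear":[0,0,0],"twist":0}]'; python3 - <<'E'
from h import *
where()
E
```

```text
t: 7.02
tcp_pos: [0.5289, -0.0219, 0.1541]
eef_rot: [[0.77, 0.001, 0.638], [-0.638, -0.0, 0.77], [0.001, -1.0, 0.001]]
contact_force: [0.4, 0.6, 0.5]
gripper_width: 0.0007
t 7.02 tcp rel face: out mm 75.5 y 1.4 z 154.1 zaz err -0.16 down [ 0.001 -0.    -1.   ] Fcase [0.7 0.1 0.5] w 0.001
```

```bash
python3 -m pendant '[{"hand":0,"linear":[0,7,-1],"twist":0},{"hand":0,"linear":[0,7,-1],"twist":0},{"hand":0,"linear":[0,6,-1],"twist":0},{"hand":0,"linear":[0,5,0],"twist":0},{"hand":0,"linear":[0,5,0],"twist":0},{"hand":0,"linear":[0,5,0],"twist":0},{"hand":0,"linear":[0,5,0],"twist":0},{"hand":0,"linear":[0,5,0],"twist":0},{"hand":0,"linear":[0,5,0],"twist":0},{"hand":0,"linear":[0,0,0],"twist":0},{"hand":0,"linear":[0,0,0],"twist":0}]'; python3 - <<'E'
from h import *
where()
for n in('side',):snap('5',n)
cv2.imwrite('pics/p5.png',crop('5','side',270,360,130,240,5.4))
E
```

```text
t: 7.93
tcp_pos: [0.5261, -0.0242, 0.1025]
eef_rot: [[0.77, -0.001, 0.638], [-0.638, -0.0, 0.77], [-0.001, -1.0, -0.001]]
contact_force: [-0.3, -0.1, 0.2]
gripper_width: 0.0004
t 7.93 tcp rel face: out mm 79.0 y 2.1 z 102.5 zaz err -0.16 down [-0.001 -0.    -1.   ] Fcase [-0.2  0.2  0.2] w 0.0
```

View pics/p5.png

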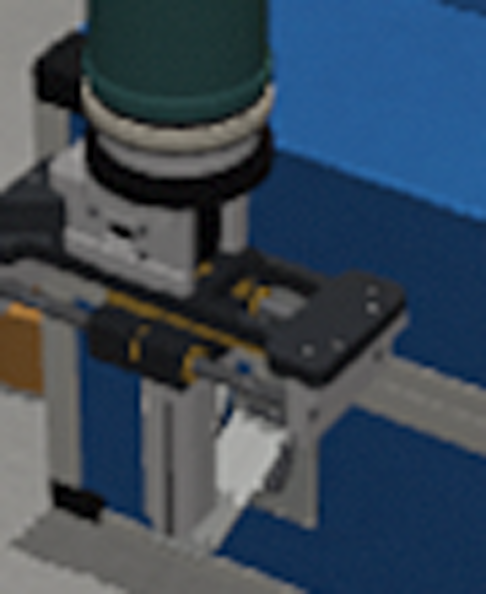

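The lever has come down under the finger, but the hook is hidden. Back away and check the bar.

```bash
python3 -m pendant '[{"hand":0,"linear":[0,-15,0],"twist":0},{"hand":0,"linear":[0,-40,-5],"twist":0},{"hand":0,"linear":[0,-40,-10],"twist":0},{"hand":0,"linear":[0,-30,-30],"twist":0},{"hand":0,"linear":[0,0,-40],"twist":0},{"hand":0,"linear":[0,0,-40],"twist":0},{"hand":0,"linear":[0,0,-40],"twist":0},{"hand":0,"linear":[0,0,0],"twist":0}]'; python3 - <<'E'
from h import *
where()
for n in('side','top'):snap('6',n)
a=crop('6','side',275,345,140,230,6.6);cv2.imwrite('pics/p6.png',a)
cv2.imwrite('pics/p6t.png',crop('6','top',180,300,190,290,5))
E
```

```text
t: 8.65
tcp_pos: [0.4183, -0.1554, 0.2285]
eef_rot: [[0.765, -0.0, 0.644], [-0.644, -0.004, 0.765], [0.002, -1.0, -0.003]]
contact_force: [0.4, -0.1, -0.2]
gripper_width: 0.0005
t 8.65 tcp rel face: out mm 248.9 y 1.9 z 228.5 zaz err -0.62 down [-0.    -0.004 -1.   ] Fcase [ 0.2 -0.4 -0.2] w 0.001
```

View pics/p6.png

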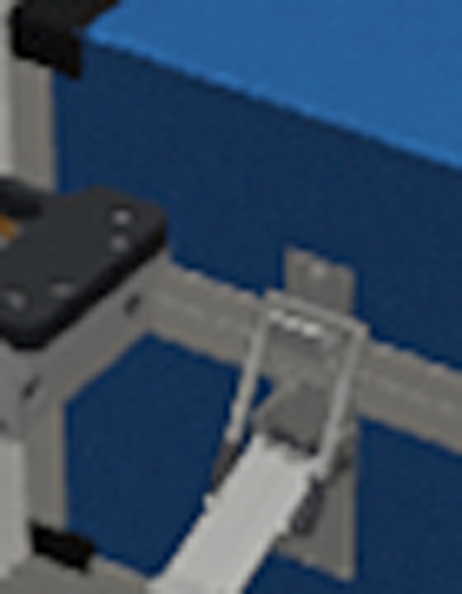

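View pics/p6t.png

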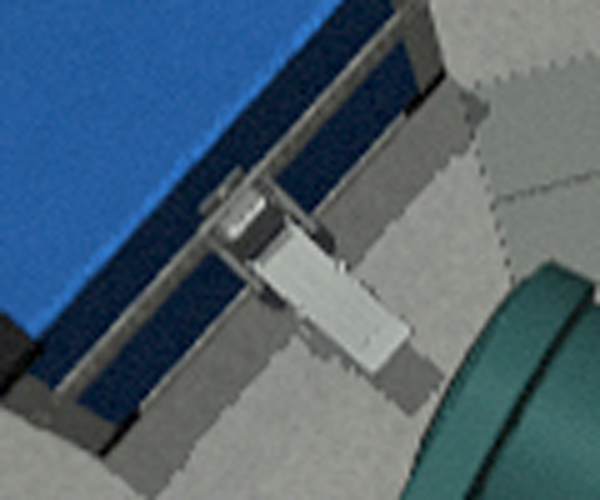

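The bar lies behind the bright tongue in both views (side (300,320), top (245,215)). Return to the lever and push it on down.

```bash
python3 -m pendant '[{"hand":0,"linear":[0,0,40],"twist":0},{"hand":0,"linear":[0,0,40],"twist":0},{"hand":0,"linear":[1,0,40],"twist":0},{"hand":0,"linear":[0,20,35],"twist":0},{"hand":0,"linear":[0,35,7],"twist":0},{"hand":0,"linear":[0,35,0],"twist":0},{"hand":0,"linear":[0,25,0],"twist":0},{"hand":0,"linear":[0,0,0],"twist":0},{"hand":0,"linear":[0,0,0],"twist":0},{"hand":0,"linear":[0,0,0],"twist":0}]'; python3 -c "
from h import *
where()"
python3 -m pendant '[{"hand":0,"linear":[0,5,0],"twist":0},{"hand":0,"linear":[0,5,0],"twist":0},{"hand":0,"linear":[0,5,0],"twist":0},{"hand":0,"linear":[0,5,0],"twist":0},{"hand":0,"linear":[0,0,0],"twist":0}]'; python3 -c "
from h import *
where()"
```

```text
t: 9.58
tcp_pos: [0.5271, -0.026, 0.1143]
eef_rot: [[0.771, 0.003, 0.637], [-0.637, -0.0, 0.771], [0.002, -1.0, 0.002]]
contact_force: [-0.4, -0.4, 0.7]
gripper_width: 0.0005
t 9.58 tcp rel face: out mm 79.8 y 0.2 z 114.3 zaz err -0.09 down [ 0.003 -0.    -1.   ] Fcase [-0.6  0.   0.7] w 0.001
t: 10.0
tcp_pos: [0.5254, -0.0269, 0.0919]
eef_rot: [[0.77, -0.001, 0.638], [-0.638, 0.0, 0.77], [-0.0, -1.0, -0.0]]
contact_force: [0.7, -0.5, 0.2]
gripper_width: 0.0005
t 10.0 tcp rel face: out mm 81.5 y 1.0 z 91.9 zaz err -0.18 down [-0.001  0.    -1.   ] Fcase [ 0.1 -0.8  0.2] w 0.001
```

```bash
python3 -m pendant '[{"hand":0,"linear":[0,6,1],"twist":0},{"hand":0,"linear":[0,6,1],"twist":0},{"hand":0,"linear":[0,6,0],"twist":0},{"hand":0,"linear":[0,6,0],"twist":0},{"hand":0,"linear":[0,0,0],"twist":0},{"hand":0,"linear":[0,0,0],"twist":0}]'; python3 -c "
from h import *
where()
snap('7','side');cv2.imwrite('pics/p7.png',crop('7','side',265,355,130,240,5))"
```

```text
t: 10.5
tcp_pos: [0.5276, -0.0251, 0.0687]
eef_rot: [[0.77, 0.001, 0.638], [-0.638, -0.0, 0.77], [0.001, -1.0, 0.001]]
contact_force: [1.7, 0.5, 2.0]
gripper_width: 0.0005
t 10.5 tcp rel face: out mm 78.8 y 0.4 z 68.7 zaz err -0.15 down [ 0.001 -0.    -1.   ] Fcase [ 1.5 -1.   2. ] w 0.001
```

View pics/p7.png

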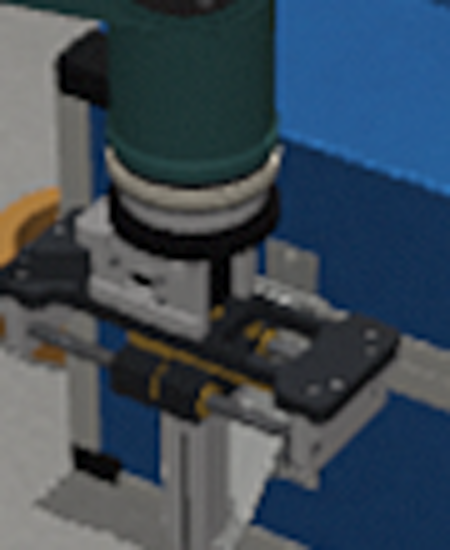

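```bash
python3 -m pendant '[{"hand":0,"linear":[0,8,0],"twist":0},{"hand":0,"linear":[0,8,0],"twist":0},{"hand":0,"linear":[0,8,0],"twist":0},{"hand":0,"linear":[0,0,0],"twist":0},{"hand":0,"linear":[0,0,0],"twist":0}]'; python3 -c "
from h import *
where()"
python3 -m pendant '[{"hand":0,"linear":[0,8,0],"twist":0},{"hand":0,"linear":[0,8,0],"twist":0},{"hand":0,"linear":[0,8,0],"twist":0},{"hand":0,"linear":[0,6,0],"twist":0},{"hand":0,"linear":[0,0,0],"twist":0},{"hand":0,"linear":[0,0,0],"twist":0}]'; python3 -c "
from h import *
where()"
```

```text
t: 10.97
tcp_pos: [0.5241, -0.0258, 0.042]
eef_rot: [[0.77, -0.007, 0.638], [-0.638, -0.001, 0.77], [-0.005, -1.0, -0.006]]
contact_force: [-3.6, -2.8, -3.0]
gripper_width: 0.0006
t 10.97 tcp rel face: out mm 81.5 y 2.6 z 42.0 zaz err -0.17 down [-0.007 -0.001 -1.   ] Fcase [-4.5  1.  -3. ] w 0.001
t: 11.47
tcp_pos: [0.5258, -0.0254, 0.0133]
eef_rot: [[0.77, -0.003, 0.638], [-0.638, -0.001, 0.77], [-0.002, -1.0, -0.002]]
contact_force: [-2.7, -2.2, -2.6]
gripper_width: 0.0008
t 11.47 tcp rel face: out mm 80.2 y 1.6 z 13.3 zaz err -0.15 down [-0.003 -0.001 -1.   ] Fcase [-3.4  0.7 -2.6] w 0.001
```

```bash
python3 -m pendant '[{"hand":0,"linear":[0,3,3],"twist":0},{"hand":0,"linear":[0,3,4],"twist":0},{"hand":0,"linear":[0,0,4],"twist":0},{"hand":0,"linear":[0,0,0],"twist":0},{"hand":0,"linear":[0,0,0],"twist":0}]'; python3 -c "
from h import *
where()"
python3 -m pendant '[{"hand":0,"linear":[0,0,3],"twist":0},{"hand":0,"linear":[0,0,2],"twist":0},{"hand":0,"linear":[0,0,2],"twist":0},{"hand":0,"linear":[0,0,0],"twist":0},{"hand":0,"linear":[0,0,0],"twist":0}]'; python3 -c "
from h import *
where()
snap('8','side');cv2.imwrite('pics/p8.png',crop('8','side',265,375,130,260,4.6))"
```

```text
t: 11.88
tcp_pos: [0.5311, -0.018, 0.0062]
eef_rot: [[0.77, -0.007, 0.638], [-0.638, -0.003, 0.77], [-0.004, -1.0, -0.006]]
contact_force: [-4.1, -6.9, -5.9]
gripper_width: 0.0003
t 11.88 tcp rel face: out mm 71.1 y 2.2 z 6.2 zaz err -0.15 down [-0.007 -0.003 -1.   ] Fcase [-8.  -1.2 -5.9] w 0.0
t: 12.3
tcp_pos: [0.5382, -0.0111, 0.0083]
eef_rot: [[0.77, -0.001, 0.638], [-0.638, 0.0, 0.77], [-0.001, -1.0, -0.0]]
contact_force: [-2.7, -1.8, -2.0]
gripper_width: 0.0003
t 12.3 tcp rel face: out mm 61.2 y 1.1 z 8.3 zaz err -0.15 down [-0.001  0.    -1.   ] Fcase [-3.1  0.9 -2. ] w 0.0
```

View pics/p8.png

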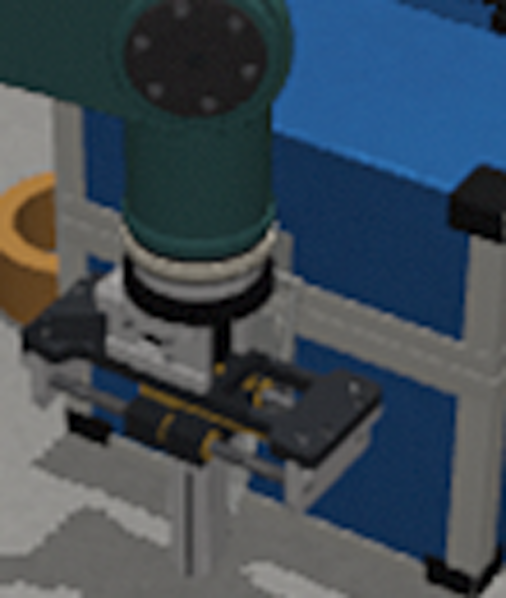

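```bash
python3 -m pendant '[{"hand":0,"linear":[0,1,2],"twist":0},{"hand":0,"linear":[0,0,1],"twist":0},{"hand":0,"linear":[0,0,1],"twist":0},{"hand":0,"linear":[0,0,0],"twist":0}]'; python3 -c "
from h import *
where()"
python3 -m pendant '[{"hand":0,"linear":[0,0,1],"twist":0},{"hand":0,"linear":[0,0,1],"twist":0},{"hand":0,"linear":[0,0,1],"twist":0},{"hand":0,"linear":[0,0,0],"twist":0}]'; python3 -c "
from h import *
where()"
```

```text
t: 12.68
tcp_pos: [0.542, -0.0079, 0.0082]
eef_rot: [[0.77, 0.002, 0.638], [-0.638, 0.0, 0.77], [0.001, -1.0, 0.002]]
contact_force: [0.1, -0.5, -1.3]
gripper_width: 0.0003
t 12.68 tcp rel face: out mm 56.3 y 0.2 z 8.2 zaz err -0.15 down [ 0.002  0.    -1.   ] Fcase [-0.3 -0.4 -1.3] w 0.0
t: 13.02
tcp_pos: [0.5436, -0.0057, 0.0079]
eef_rot: [[0.77, 0.001, 0.638], [-0.638, 0.0, 0.77], [0.001, -1.0, 0.001]]
contact_force: [-0.8, -0.6, -0.2]
gripper_width: 0.0005
t 13.02 tcp rel face: out mm 53.6 y 0.4 z 7.9 zaz err -0.16 down [ 0.001  0.    -1.   ] Fcase [-0.9  0.2 -0.2] w 0.0
```

The force has vanished with the body about 16 mm from the face, so the latch may have snapped. Back off and look.

```bash
python3 -m pendant '[{"hand":0,"linear":[0,0,-15],"twist":0},{"hand":0,"linear":[0,0,-35],"twist":0},{"hand":0,"linear":[0,-30,-25],"twist":0},{"hand":0,"linear":[0,-40,0],"twist":0},{"hand":0,"linear":[0,-40,0],"twist":0},{"hand":0,"linear":[0,-40,0],"twist":0},{"hand":0,"linear":[0,-40,-10],"twist":0},{"hand":0,"linear":[0,-20,-35],"twist":0},{"hand":0,"linear":[0,0,-40],"twist":0},{"hand":0,"linear":[0,0,-40],"twist":0},{"hand":0,"linear":[0,0,0],"twist":0}]'; python3 - <<'E'
from h import *
where()
for n in('side','top'):snap('9',n)
cv2.imwrite('pics/p9.png',crop('9','side',275,365,140,240,6))
cv2.imwrite('pics/p9t.png',crop('9','top',180,300,190,290,5))
E
```

```text
t: 13.93
tcp_pos: [0.4118, -0.1648, 0.2189]
eef_rot: [[0.765, 0.001, 0.644], [-0.644, -0.004, 0.765], [0.003, -1.0, -0.003]]
contact_force: [0.6, 0.9, 0.8]
gripper_width: 0.0004
t 13.93 tcp rel face: out mm 260.2 y 0.9 z 218.9 zaz err -0.61 down [ 0.001 -0.004 -1.   ] Fcase [1.  0.1 0.8] w 0.0
```

View pics/p9.png

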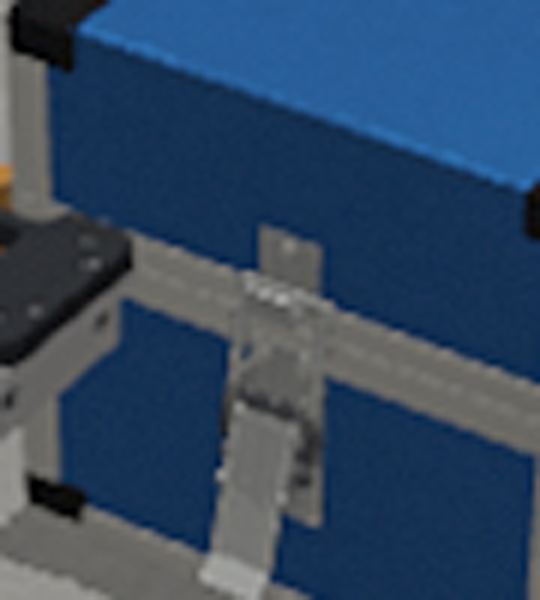

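View pics/p9t.png

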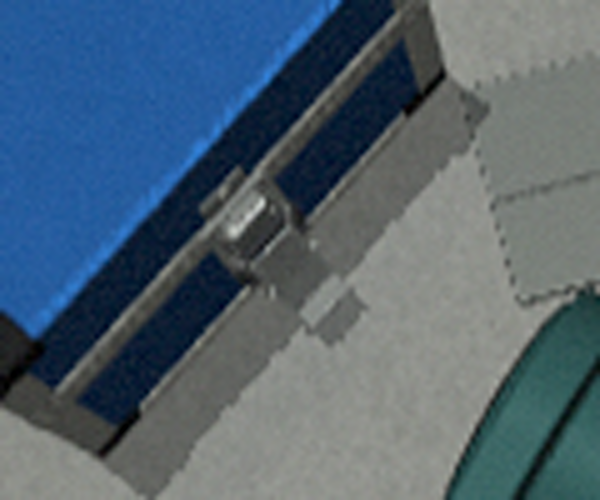

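The lever isn't shut: it still slopes out, tip at about (235,578) in the side crop. I'll measure its angle.

```bash
python3 - <<'E'
from h import *
p=CP()
for th in(0,.2,.3,.4,.5,.6):
    d=np.array([-np.sin(th),-np.cos(th)]);o=np.array([-np.cos(th),np.sin(th)])
    r=[]
    for y in(-.014,.014):
        q=80e-3*d+5e-3*o;X=case_pts(p,[(-.118+q[0],y,.118+q[1])])
        r+=[((proj('side',X)[0]-[275,140]+.5)*6).round(),((proj('top',X)[0]-[180,190]+.5)*5).round()]
    print(th,*r)
E
```

```text
0 [289. 584.] [311. 256.] [231. 560.] [273. 298.]
0.2 [268. 601.] [334. 276.] [210. 576.] [296. 318.]
0.3 [258. 606.] [345. 285.] [200. 582.] [306. 328.]
0.4 [248. 610.] [355. 294.] [190. 585.] [317. 336.]
0.5 [239. 612.] [365. 302.] [180. 587.] [326. 345.]
0.6 [230. 613.] [374. 309.] [171. 588.] [335. 352.]
```

The lever is at about 0.28 rad, just short of dead centre (0.2), and still pushed by the finger at its tip. The body hasn't met anything, so I'll go back in the same way and push further in small steps, watching the force.

```bash
python3 -m pendant '[{"hand":0,"linear":[0,0,40],"twist":0},{"hand":0,"linear":[0,0,40],"twist":0},{"hand":0,"linear":[0,0,40],"twist":0},{"hand":0,"linear":[0,20,35],"twist":0},{"hand":0,"linear":[0,40,13],"twist":0},{"hand":0,"linear":[0,40,0],"twist":0},{"hand":0,"linear":[0,40,0],"twist":0},{"hand":0,"linear":[0,40,0],"twist":0},{"hand":0,"linear":[0,30,0],"twist":0},{"hand":0,"linear":[0,0,0],"twist":0},{"hand":0,"linear":[0,0,0],"twist":0}]'; python3 -c "
from h import *
where()"
```

```text
t: 14.95
tcp_pos: [0.5215, -0.0289, 0.006]
eef_rot: [[0.771, -0.003, 0.636], [-0.636, 0.001, 0.771], [-0.003, -1.0, -0.001]]
contact_force: [0.7, 0.5, 0.5]
gripper_width: 0.0006
t 14.95 tcp rel face: out mm 85.6 y 2.6 z 6.0 zaz err -0.04 down [-0.003  0.001 -1.   ] Fcase [ 0.9 -0.3  0.5] w 0.001
```

```bash
python3 -m pendant '[{"hand":0,"linear":[1,-2,10],"twist":0},{"hand":0,"linear":[1,0,10],"twist":0},{"hand":0,"linear":[0,0,7],"twist":0},{"hand":0,"linear":[0,0,4],"twist":0},{"hand":0,"linear":[0,0,0],"twist":0},{"hand":0,"linear":[0,0,0],"twist":0}]'; python3 -c "
from h import *
where()"
python3 -m pendant '[{"hand":0,"linear":[0,0,1],"twist":0},{"hand":0,"linear":[0,0,1],"twist":0},{"hand":0,"linear":[0,0,0],"twist":0}]'; python3 -c "
from h import *
where()"
python3 -m pendant '[{"hand":0,"linear":[0,0,1],"twist":0},{"hand":0,"linear":[0,0,0.5],"twist":0},{"hand":0,"linear":[0,0,0],"twist":0}]'; python3 -c "
from h import *
where()"
```

```text
t: 15.45
tcp_pos: [0.5441, -0.0077, 0.0101]
eef_rot: [[0.771, 0.0, 0.637], [-0.637, -0.0, 0.771], [0.0, -1.0, 0.0]]
contact_force: [0.1, -0.9, -0.3]
gripper_width: 0.0005
t 15.45 tcp rel face: out mm 54.9 y -1.3 z 10.1 zaz err -0.12 down [ 0. -0. -1.] Fcase [-0.6 -0.6 -0.3] w 0.001
t: 15.7
tcp_pos: [0.545, -0.0067, 0.0099]
eef_rot: [[0.77, 0.0, 0.638], [-0.638, -0.0, 0.77], [0.0, -1.0, -0.0]]
contact_force: [0.4, -0.7, -0.5]
gripper_width: 0.0002
t 15.7 tcp rel face: out mm 53.5 y -1.3 z 9.9 zaz err -0.18 down [ 0. -0. -1.] Fcase [-0.3 -0.7 -0.5] w 0.0
t: 15.95
tcp_pos: [0.5458, -0.0056, 0.0098]
eef_rot: [[0.77, -0.0, 0.638], [-0.638, -0.0, 0.77], [-0.0, -1.0, -0.0]]
contact_force: [0.3, -0.3, -0.7]
gripper_width: 0.0004
t 15.95 tcp rel face: out mm 52.1 y -1.2 z 9.8 zaz err -0.17 down [-0. -0. -1.] Fcase [-0.  -0.4 -0.7] w 0.0
```

```bash
python3 -m pendant '[{"hand":0,"linear":[0,0,1],"twist":0},{"hand":0,"linear":[0,0,0.5],"twist":0},{"hand":0,"linear":[0,0,0],"twist":0}]'; python3 -c "
from h import *
where()"
python3 -m pendant '[{"hand":0,"linear":[0,0,1],"twist":0},{"hand":0,"linear":[0,0,0.5],"twist":0},{"hand":0,"linear":[0,0,0],"twist":0}]'; python3 -c "
from h import *
where()"
python3 -m pendant '[{"hand":0,"linear":[0,0,1],"twist":0},{"hand":0,"linear":[0,0,0.5],"twist":0},{"hand":0,"linear":[0,0,0],"twist":0}]'; python3 -c "
from h import *
where();snap('10','side');cv2.imwrite('pics/p10.png',crop('10','side',265,375,130,260,4.6))"
```

```text
t: 16.2
tcp_pos: [0.5465, -0.0047, 0.0097]
eef_rot: [[0.77, -0.001, 0.638], [-0.638, -0.001, 0.77], [-0.0, -1.0, -0.001]]
contact_force: [-2.1, -2.5, -0.6]
gripper_width: 0.0003
t 16.2 tcp rel face: out mm 51.0 y -1.2 z 9.7 zaz err -0.17 down [-0.001 -0.001 -1.   ] Fcase [-3.3  0.  -0.6] w 0.0
t: 16.45
tcp_pos: [0.5472, -0.0034, 0.0093]
eef_rot: [[0.77, -0.002, 0.638], [-0.638, -0.0, 0.77], [-0.001, -1.0, -0.001]]
contact_force: [-3.0, -3.5, -2.0]
gripper_width: 0.0007
t 16.45 tcp rel face: out mm 49.6 y -1.0 z 9.3 zaz err -0.18 down [-0.002 -0.    -1.   ] Fcase [-4.6  0.1 -2. ] w 0.001
t: 16.7
tcp_pos: [0.5471, -0.0036, 0.0094]
eef_rot: [[0.77, -0.004, 0.638], [-0.638, -0.003, 0.77], [-0.001, -1.0, -0.005]]
contact_force: [-5.8, -7.3, 0.6]
gripper_width: 0.0008
t 16.7 tcp rel face: out mm 49.8 y -0.9 z 9.4 zaz err -0.17 down [-0.004 -0.003 -1.   ] Fcase [-9.4 -0.2  0.6] w 0.001
```

View pics/p10.png

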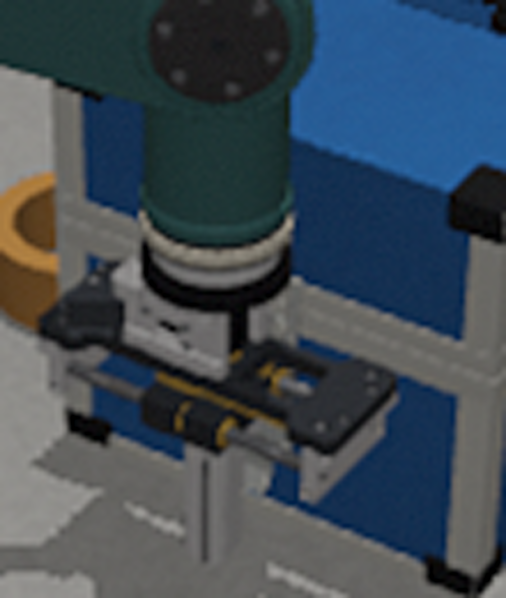

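The tool is now blocked at 49.8 mm out with 9 N, so something above the fingers has met the hook or the lid. I'll use depth to find the gripper's outline by height, and read the moment.

```bash
python3 - <<'E'
from h import *
s=arm.state();p=CP();c,sn=np.cos(p[2]),np.sin(p[2]);R=np.array([[c,sn,0],[-sn,c,0],[0,0,1]])
print('Fcase',R@s['contact_force'],'Mcase',R@s['torque'])
# gripper cloud, frame of pic 0 (pose at t=0)
tcp=np.array([.20374,-.51028,.2043]);E0=np.array([[.3707,-.0006,.92874],[-.92874,.0021,.37073],[-.00218,-1,.0002]])
tcp9=np.array([.4118,-.1648,.2189]);E9=np.array([[.765,.001,.644],[-.644,-.004,.765],[.003,-1,-.003]])
for n,tag,t,E in(('side','0',tcp,E0),('side','9',tcp9,E9)):
    P=cloud(n,np.load(n+tag+'.npz')['d']).reshape(-1,3);q=(P-t)@E*1e3
    k=(abs(q[:,0])<95)&(abs(q[:,2])<90)&(q[:,1]<5)&(q[:,1]>-330);q=q[k]
    for h in range(0,330,12):
        m=(-q[:,1]>=h)&(-q[:,1]<h+12)
        if m.sum()>5:
            Z=q[m,2];X=q[m,0];mm=abs(X)<30
            print(tag,h,m.sum(),'z',np.percentile(Z,[3,97]).round(),'x',np.percentile(X,[3,97]).round(),'mid z',np.percentile(Z[mm],[3,97]).round() if mm.sum()>3 else '')
E
```

```text
Fcase [-10.05446893  -0.41085409   0.8271048 ] Mcase [-0.104987    0.91408914  0.04654793]
0 0 12 z [-10.   6.] x [52. 58.] mid z 
0 12 88 z [-10.   8.] x [-49.  60.] mid z 
0 24 133 z [-9.  8.] x [-51.  59.] mid z 
0 36 138 z [-9.  8.] x [-50.  59.] mid z 
0 48 112 z [-9.  9.] x [-50.  60.] mid z 
0 60 76 z [-9.  8.] x [56. 60.] mid z 
0 96 226 z [-32.  32.] x [-50.  81.] mid z 
0 108 428 z [-31.  30.] x [-48.  81.] mid z [-28.  28.]
0 120 245 z [-32.  32.] x [21. 88.] mid z [-11.  16.]
0 132 1720 z [-30.  30.] x [11. 88.] mid z [-23.  22.]
0 144 256 z [-22.  22.] x [-0. 45.] mid z [-22.  22.]
0 156 154 z [-19.  23.] x [ 9. 18.] mid z [-19.  23.]
0 168 38 z [-33.  31.] x [12. 19.] mid z [-33.  31.]
0 180 101 z [-35.  33.] x [12. 37.] mid z [-37.  33.]
0 192 641 z [-35.  35.] x [-1. 37.] mid z [-36.  36.]
0 204 170 z [-27.  29.] x [17. 35.] mid z [-29.  31.]
0 216 404 z [-34.  33.] x [ 8. 36.] mid z [-36.  35.]
0 228 484 z [-35.  34.] x [ 5. 36.] mid z [-36.  35.]
0 240 387 z [-33.  31.] x [10. 35.] mid z [-34.  32.]
0 252 378 z [-32.  26.] x [12. 35.] mid z [-34.  28.]
0 264 459 z [
[... 1158 characters left out ...]
-38.  35.] mid z [-37. -22.]
9 192 348 z [-38.  21.] x [-28.  36.] mid z [-38.  24.]
9 204 148 z [-34.   7.] x [-14.  33.] mid z [-34.   0.]
9 216 250 z [-37.  11.] x [-17.  35.] mid z [-37. -16.]
9 228 270 z [-37.  16.] x [-21.  36.] mid z [-37. -13.]
9 240 249 z [-36.  11.] x [-16.  34.] mid z [-36.  -7.]
9 252 252 z [-35.  13.] x [-16.  34.] mid z [-36.  -1.]
9 264 282 z [-35.  39.] x [-16.  34.] mid z [-36.  39.]
9 276 275 z [-35.  29.] x [-17.  34.] mid z [-35.  29.]
9 288 253 z [-73.  10.] x [-85.  34.] mid z [-36. -16.]
9 300 396 z [-75.   9.] x [-92.  36.] mid z [-63. -17.]
9 312 609 z [-75.  27.] x [-90.  35.] mid z [-63.  45.]
9 324 267 z [-75.  45.] x [-90.  40.] mid z [-64.  48.]
```

The moment puts the contact about 9 cm below the sensor, which is the underside edge of the body, on or next to the lever near its pivot. That could mean the lever has already snapped. Back off and look.

```bash
python3 -m pendant '[{"hand":0,"linear":[0,0,-15],"twist":0},{"hand":0,"linear":[0,0,-35],"twist":0},{"hand":0,"linear":[0,-30,-25],"twist":0},{"hand":0,"linear":[0,-40,0],"twist":0},{"hand":0,"linear":[0,-40,0],"twist":0},{"hand":0,"linear":[0,-40,0],"twist":0},{"hand":0,"linear":[0,-40,-10],"twist":0},{"hand":0,"linear":[0,-20,-35],"twist":0},{"hand":0,"linear":[0,0,-40],"twist":0},{"hand":0,"linear":[0,0,-40],"twist":0},{"hand":0,"linear":[0,0,0],"twist":0},{"hand":0,"linear":[0,0,0],"twist":0}]'; python3 - <<'E'
from h import *
where()
for n in('side','top'):snap('11',n)
a=crop('11','side',290,345,160,245,7);b=crop('11','top',200,270,210,280,5.5)
im=np.zeros((595,800,3),np.uint8);im[:a.shape[0],:a.shape[1]]=a;im[:b.shape[0],a.shape[1]:a.shape[1]+b.shape[1]]=b
cv2.imwrite('pics/p11.png',im)
E
```

```text
t: 17.75
tcp_pos: [0.4209, -0.157, 0.2209]
eef_rot: [[0.768, 0.003, 0.641], [-0.641, -0.0, 0.768], [0.003, -1.0, 0.002]]
contact_force: [0.8, 0.6, 0.3]
gripper_width: 0.0004
t 17.75 tcp rel face: out mm 248.5 y -1.1 z 220.9 zaz err -0.38 down [ 0.003 -0.    -1.   ] Fcase [ 0.9 -0.2  0.3] w 0.0
```

View pics/p11.png

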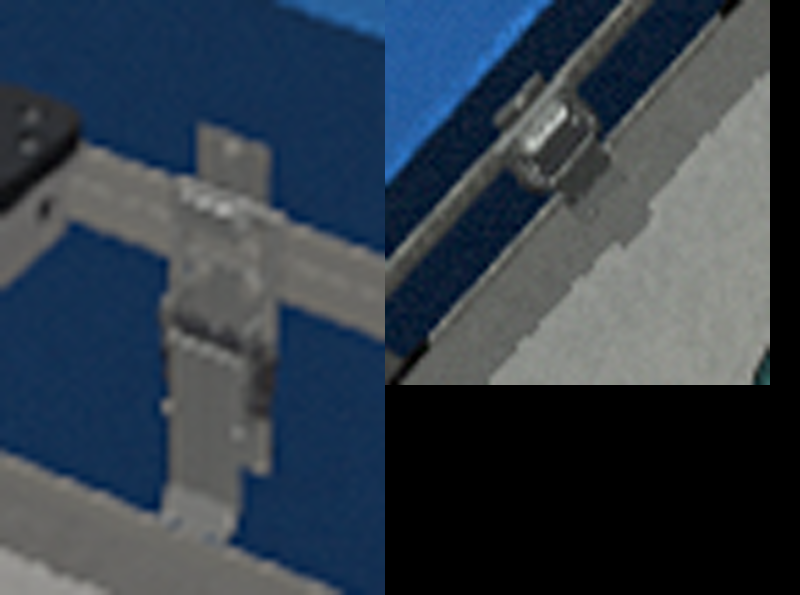

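Both views suggest the lever has gone flat. I'll check its tip against the model, the bar's position, and that the other things haven't moved.

```bash
python3 - <<'E'
from h import *
p=CP()
for th in(0,.1,.2,.3):
    d=np.array([-np.sin(th),-np.cos(th)]);o=np.array([-np.cos(th),np.sin(th)]);r=[]
    for y in(-.014,.014):
        q=80e-3*d+5e-3*o;X=case_pts(p,[(-.118+q[0],y,.118+q[1])])
        r+=[((proj('side',X)[0]-[290,160]+.5)*7).round(),((proj('top',X)[0]-[200,210]+.5)*5.5+[385,0]).round()]
    print(th,*r)
X=case_pts(p,[(-.1125,y,.168) for y in(-.02,.02)]);print('bar',((proj('side',X)-[290,160]+.5)*7).round(),((proj('top',X)-[200,210]+.5)*5.5+[385,0]).round())
for n in('side','top'):
    z0,z1=np.load(n+'0.npz'),np.load(n+'11.npz')
    d=cv2.absdiff(z0['p'],z1['p']).max(-1)
    cv2.imwrite(f'pics/d_{n}.png',np.vstack([z1['p'][:,:,::-1]])) if n=='top' else None
    P0=cloud(n,z0['d']);P1=cloud(n,z1['d'])
    for nm,(a,b) in dict(boardA=(.628,-.112),boardB=(.387,.048),mk=(.43,-.075),tape=(.499,.272),).items():
        u,v=proj(n,[[a,b,.01]])[0].astype(int);s=np.s_[v-14:v+14,u-18:u+18]
        sh,_=cv2.phaseCorrelate(np.float32(cv2.cvtColor(z0['p'][s],7)),np.float32(cv2.cvtColor(z1['p'][s],7)));print(n,nm,np.round(sh,1))
    # lever face outward distance from depth
    C=to_case(P1.reshape(-1,3));m=(abs(C[:,1])<.012)&(C[:,2]>.045)&(C[:,2]<.1)&(C[:,0]<-.1)&(C[:,0]>-.2)
    if m.sum()>10:
        f=np.polyfit(C[m,2],-.105-C[m,0],1);print(n,'lever face pts',m.sum(),'slope',f[0],'out at z.07',np.polyval(f,.07))
E
```

```text
0 [232. 542.] [617. 172.] [165. 513.] [575. 218.]
0.1 [220. 552.] [630. 183.] [153. 524.] [588. 229.]
0.2 [208. 561.] [642. 194.] [140. 532.] [600. 240.]
0.3 [196. 567.] [654. 204.] [128. 539.] [612. 250.]
bar [[270. 232.]
 [169. 192.]] [[571.  88.]
 [504. 161.]]
side boardA [-0.1  0.1]
side boardB [-0.3  0.1]
side mk [-0.  0.]
side tape [-0.3 -0.7]
side lever face pts 187 slope 0.0024126836881398148 out at z.07 0.013708412798911707
top boardA [-0.7  0.4]
top boardB [-0.5 -0.2]
top mk [0.4 1.1]
top tape [-0.1 -0. ]
top lever face pts 74 slope -0.18516763024963231 out at z.07 0.014819923067779803
```

View pics/d_top.png

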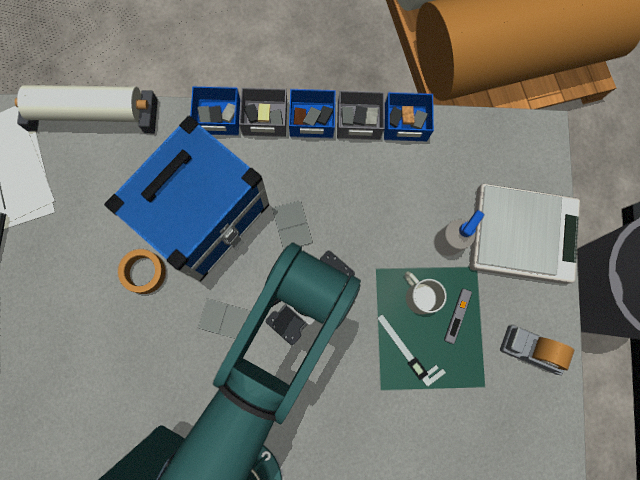

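The lever tip lies on the θ = 0 prediction (corners about (163,513) and (232,543)). The depth slope of its face in the side view is 0.002 rad, the bar sits at the keeper, and nothing else has moved. The arm is clear, so I'll hand in.

```bash
python3 -c "
from h import *
where();print(arm.hand_in())"
```

```text
t 17.85 tcp rel face: out mm 246.7 y -0.8 z 220.2 zaz err -0.15 down [ 0.002  0.001 -1.   ] Fcase [ 0.4  0.2 -0. ] w 0.001
the job is handed in; nothing more can be done
None
```

The blue case is shut and latched, and I handed the job in at 17.85 s; no verdict was reported. I pressed the lid to its stop, swung the bail past upright so it fell in behind the hook's tongue, and lowered the lever until it snapped flat. The rows could not tilt the tool. So I used the finger on the lever's tip first, then apparently the gripper body's lower edge for the final push, at about 10 N.

**Last checks:**
- **Lever:** its tip matches the flat position in the side picture, and the side depth slope of its face is 0.002 rad. The top camera's depth gave a slope of -0.185, but on few points seen at a grazing angle, so I did not rely on it.
- **Lever height:** both depth views put the lever face about 14 mm out of the case face, where 18 mm was expected. That is probably camera and pose-fit error.
- **Bar:** it appears at the keeper in both views. I inferred the bail's tension from the snap and did not measure it.
- **Other things:** the boards, marker and tape shifted by about 1 pixel or less in both views. The mug, bottle, caliper and knife I checked only by eye, and they look unmoved.
- **First attempt:** my first push on the lever stopped short at about 0.28 rad, so I went back and pushed it further.

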